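# Key the index plate of the cartridge setup stand

### The job

The round aluminium plate of the cartridge setup stand is sitting high because the notch in its rim is not over the stand's locating pin. With a fingertip against the plate's upright finger post, push the plate round until the notch lies over the pin, then press the plate straight down until it is fully home on the stand. Do not pull the plate up, leave the headshells, the gauge and the coaster where they are, and finish clear of everything.

Things in the scene. Friction and masses are not known exactly. Their poses are not given: they have to be found in the camera images.
- stand: The setup stand, fixed to the desk: a round bamboo base 144 mm in diameter and 28 mm high under the plate. Origin at the middle of its underside, on the turning axis; its x axis points to the pin.
- hub_top (a point): Centre of the flat top of the steel hub amid the plate, on the plate's vertical turning axis: a good place to press. Hub 30 mm in diameter, top 6 mm above the plate's top, 56.5 mm above the desk at the start, 47.5 mm when seated. It does not turn; it slides up and down with the plate, tightly: about 5 N moves it either way and it stays where it is left.
- pin_top (a point): Top of the brass locating pin fixed on the stand, 58 mm from the axis: 10 mm in diameter, round-ended, top 38 mm above the desk, 10 mm above the bamboo base. The plate covers most of it; a steel lug, 22 mm wide, 62 to 92 mm from the axis, 30 mm high, stands right behind it beyond the rim. The pin stops the plate from going down unless the notch is over it.
- notch (a point): Middle of the notch, 55 mm from the axis, level with the plate's top: an open slot right through the rim, 15 mm wide, 12 mm deep, with a dark line from the hub to it. The plate is aluminium, 120 mm in diameter, 12 mm thick, its top 50.5 mm above the desk at the start, 41.5 mm when seated.
- post_top (a point): Centre of the top of the finger post, an upright dark steel cylinder 12 mm in diameter and 18 mm high on top of the plate, 42 mm from the axis, exactly opposite the notch. Its top is 68.5 mm above the desk at the start. About 1 N against its side turns the plate, which stops where it is left.
- plate (a joint): Turn of the plate in rad, positive anticlockwise seen from above; 0 when the notch is exactly over the pin. It starts between 0.6 and 1.9, so the short way is clockwise. The plate turns freely from -3.1 to 3.1. Within about 0.04 rad of 0 the notch clears the pin.
- hub (a joint): How far the hub and plate have been pressed down from the start, in m: 0 at the start, 0.009 fully home; negative if pulled up.
- headshell_a: Bystander: loose red plastic headshell, about 55 x 20 x 15 mm, lying on the desk. Origin under its middle.
- headshell_b: Bystander: loose black plastic headshell, about 55 x 20 x 15 mm, lying on the desk. Origin under its middle.
- gauge: Bystander: loose steel balance-beam gauge, beam 100 x 10 mm, 24 mm high, on the desk beyond the stand. Origin under its middle.
- coaster: Bystander: loose round ceramic coaster, 96 mm in diameter, 8 mm thick, on the desk beyond the stand. Origin under its middle.
Not all that is in view belongs to the job. Of the things that look like the stand, the largest one is meant.

How it is judged (in metres and radians):
On the way, in this order (a step that is already met when the one before it is completed fails the run):
1. the plate has been turned until its notch is over the pin, and is still up (value of joint plate between -0.13 and 0.13 rad and value of joint hub below 0.004 m), for 0.1 s.
2. the plate has been pressed fully home over the pin (value of joint plate between -0.08 and 0.08 rad and value of joint hub above 0.0075 m), for 0.2 s.
At the end, for the whole second after the job is handed in: The plate is at rest, pressed down at least 7.5 of its 9 mm with its notch over the pin (within 0.08 rad), and every bystander is within 15 mm of where it began (all of step 2 and velocity of joint plate between -0.05 and 0.05 rad/s and distance of each of headshell_a, headshell_b, gauge, coaster from where it was at the start of the episode below 0.015 m); the robot touches nothing.
It fails at once if the plate is pulled up more than 3 mm (value of joint hub below -0.003 m).
It fails at once if a bystander is moved more than 15 mm (distance of any of headshell_a, headshell_b, gauge, coaster from where it was at the start of the episode above 0.015 m).
It also fails if it takes over 48 s, if anything falls off the work surface, if the arm or the gripper's body presses on something with over 40 N, if the wrist force passes 120 N, or if a joint passes its speed limit or range.

### The arm

A 6-joint arm with a two-finger parallel gripper is mounted at the origin on the work surface. World frame = base frame: x ahead of the robot, y to its left, z up, the work surface at z = 0. Lengths are in mm, angles in rad, forces in N, time in s.
With the tool pointing down it reaches from about 350 to 975 mm from the base axis. Payload 7.1 kg.
Tool frame: the origin (TCP) lies midway between the tips of the shut fingers; the grasp point (between the pads) lies pinch_z behind it (pinch_z is the distance from the TCP to the grasp point, in mm); z points along the fingers, y is the line along which they close (so a half turn about z gives the same grasp; the last joint's range is limited). The gripper opens to 88 mm and grips with 3 to 60 N. Pads are 20 mm wide; open, the fingers measure 115 mm over their backs; the gripper's body (75 mm by 178 mm) begins 61 mm behind the grasp point.
Start: joints at [1.219, 0.423, 1.63, -0, 1.089, -0.019], TCP at [204.15, 590.701, 222.675] pointing down, gripper open.
Joint ranges: [-3, 3], [-0.9, 2.11], [0.09, 2.58], [-1.31, 4.45], [0.11, 2.69], [-2.54, 2.54]. Speed limits (rad/s): [2.39, 2.39, 3.01, 3.14, 3.14, 3.14].

### API

Orientations are given as a rotation vector (axis times angle).
In Python, from workcell import get_obs, get_image, close_job, pinch_z gives the robot as it stands.
- The arm moves only by the tool jog_arm, never from a script. Its argument "commands" is a list of rows, each a list of 3 entries, a list of its own where there are three numbers: the gripper command: -1 is shut, 1 is fully open, values between are in proportion, then the shift along the tool's x, y, z as a fraction of full scale, then the turn, a rotation vector about the tool's x, y, z as a fraction of full scale. In form: [[gripper, [tx, ty, tz], [rx, ry, rz]], ...]. A call has 1 to 10 rows; each row shifts and turns the commanded pose from where the row before left it, along the tool's axes as they then stand; what a row does not reach is not made up. Full scale, the value 1, is 0.1 m for a shift and 45 degrees for a turn. A row lasts 1/10 s, in which the tool goes at most 50 mm and 8.59 degrees, less where a joint would pass 70% of its speed; a pose out of reach is approached as far as the arm can. A call with a number of a shift or a turn outside -1 to 1 is refused whole. A call with a gripper value outside its range is refused whole. The fingers move at their own pace and stop on an object; the grip force is fixed at half the most. Time passes only in rows, so rows that do not move let the fingers close. It gives the time, the measured TCP pose, the force, the opening and the grip force at its end, in the units of the state.
- get_obs(): the state, without advancing time (a new reading comes with each control period).
- get_image(name): name is "side" or "top" or "wrist"; returns a dict with "image" (420x560x3 uint8, blue, green, red), "z_map" (420x560 float32, mm along the optical axis (not along the pixel's ray), 0 where there is no reading), "intrinsics" (3x3 intrinsics, pixels), "k1" (the pictures are not rectified: a ray, as slopes to the right and down, at radius r is drawn at 1 + k1 r^2 times it, then the intrinsics apply), "eye" and "orientation" of the camera in the world; the wrist camera has in their place "mount" (4x4, takes a point from camera to tool coordinates, whose origin is the TCP and whose axes are the flange's). Camera axes: x right, y down, z forward; pixel columns grow to the right and rows downward; lengths in mm; the calibration is good to about 2 mm. A picture is of the moment at which its call begins: read the wrist's pose just before it.
- close_job(): hands the job in; it is judged then, once.
The state is a dict: "t": time; "qpos": joint angles; "qvel": joint speeds; "joint_torque": joint torques, N m; "ee_pos": TCP position; "orientation": TCP orientation; "ft_force": force on the tool from outside, world axes, zero at the start; "moment": the same for the moment, N m; "width": finger opening in mm; "grasp_force": force on a finger pad.
Only numpy, scipy, OpenCV 4.12 (cv2) and the standard library are available. Lean on these libraries where they do the work, as an engineer would, in place of code of your own. Each camera call takes 0.05 s, during which the arm holds its last target. There are 200 camera calls.

## Working session

There is one attempt and no reset: what is moved stays moved. The work goes in short steps, Python scripts to look and compute and a tool call to move; the robot and the scene stay as the last step left them, time stands still between calls to the robot, and variables do not carry over. Pictures are saved under pics/ and viewed, at most 10 in all, crops included, and the job is handed in when it is done.

Besides the shell and the picture viewer there is one more tool, called after ">>>" as a command line: name --argument value ..., lists and objects as JSON in quotes. jog_arm: Moves the arm, as the interface text tells. Its arguments: {"type":"object","properties":{"commands":{"type":"array","items":{"type":"array"}}},"required":["commands"]}

```bash
mkdir -p pics; cat > h.py <<'E'
import numpy as np,cv2
from scipy.spatial.transform import Rotation as R
from workcell import get_obs,get_image,close_job,pinch_z
def rot(o):
    o=np.array(o,float)
    return o if o.shape==(3,3) else R.from_rotvec(o).as_matrix() if o.size==3 else R.from_quat(o).as_matrix()
def cam(d,o=None):
    if 'mount' in d:
        M=np.array(d['mount']);T=rot(o['orientation'])
        return T@M[:3,3]+np.array(o['ee_pos']),T@M[:3,:3]
    return np.array(d['eye'],float),rot(d['orientation'])
def rays(d,uv):
    K=np.array(d['intrinsics']);uv=np.atleast_2d(np.array(uv,float))
    p=(uv-K[[0,1],[2,2]])/K[[0,1],[0,1]]
    q=p.copy()
    for _ in range(20): q=p/(1+d['k1']*(q**2).sum(1,keepdims=True))
    return np.c_[q,np.ones(len(q))]
def onplane(d,uv,z,o=None):
    e,A=cam(d,o);r=rays(d,uv)@A.T
    return e+r*((z-e[2])/r[:,2])[:,None]
def cloud(d,o=None):
    h,w=d['z_map'].shape;v,u=np.mgrid[:h,:w]
    e,A=cam(d,o);r=rays(d,np.c_[u.ravel(),v.ravel()])*d['z_map'].reshape(-1,1)
    return (e+r@A.T).reshape(h,w,3)
E
python3 - <<'E'
from h import *
o=get_obs();print(o['ee_pos'],o['orientation'],pinch_z)
for n in('top','side','wrist'):
    d=get_image(n);cv2.imwrite(f'pics/{n}.png',d['image'])
    np.save(n+'.npy',d,allow_pickle=True)
    print(n,d.get('eye'),d.get('orientation'),d['k1'])
E
```

```text
[203.95371326 590.19880419 221.91469809] [-5.20210000e-01 -3.09796698e+00  2.31374177e-03] 18.700000000000003
top [505.36367908  13.30646452 937.78957602] [-2.16347174  2.22184757 -0.07315117] -0.03065951111815279
side [ 515.84040963 -733.94659626  548.13432444] [-2.11408292  0.07104484 -0.04278723] 0.013578115031545386
wrist None None -0.06513395958277213
```

View pics/top.png

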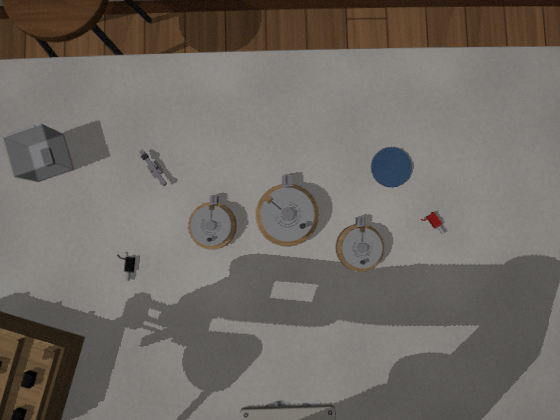

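View pics/side.png

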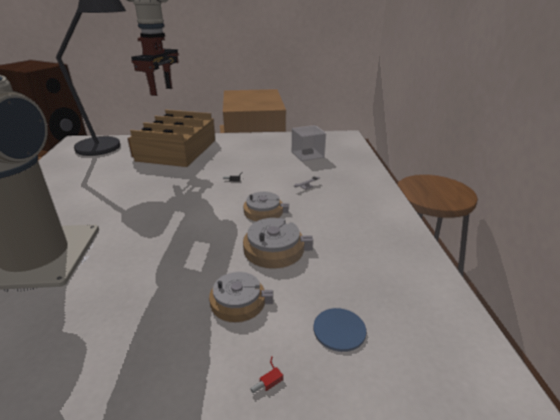

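The largest stand is in the middle of the top view at about (288,214), with the lug at (287,180), the notch near (268,200) and the post near (306,226). The two smaller stands are decoys. I'll zoom in on it.

```bash
python3 - <<'E'
from h import *
d=np.load('top.npy',allow_pickle=True).item()
im=d['image'];c=cv2.resize(im[170:255,245:330],None,fx=7,fy=7,interpolation=cv2.INTER_CUBIC)
cv2.imwrite('pics/crop.png',c)
C=cloud(d)
g=C[174:252,246:328];z=g[...,2]
for a,b in((26,34),(36,46),(47,53),(53,60),(62,74)):
    m=(z>a)&(z<b);v,u=np.where(m);print(a,b,m.sum(),g[m].mean(0).round(1) if m.any() else '')
    if m.sum()>8:
        q=g[m][:,:2].astype(np.float32);print(cv2.minEnclosingCircle(q),np.median(g[m][:,2]))
hsv=cv2.cvtColor(im,cv2.COLOR_BGR2HSV)
m=((hsv[...,1]>90)&(hsv[...,0]<30)).astype(np.uint8);m[:174]=0;m[252:]=0;m[:,:246]=0;m[:,328:]=0
v,u=np.where(m);(x,y),r=cv2.minEnclosingCircle(np.c_[u,v].astype(np.float32));print('bamboo',x,y,r,onplane(d,(x,y),28))
E
```

```text
26 34 805 [554.5  -7.8  28.4]
((556.6744384765625, -9.743345260620117), 81.33816528320312) 28.208018380310023
36 46 11 [552.9 -17.4  44.7]
((550.08447265625, -11.515240669250488), 58.69922637939453) 45.47299390738874
47 53 1963 [546.6 -11.1  50. ]
((547.006591796875, -10.727479934692383), 60.22930145263672) 50.01041962721308
53 60 199 [545.3 -10.3  55.5]
((546.8250122070312, -10.811192512512207), 59.29702377319336) 55.341666889741305
62 74 23 [519.3 -42.8  67.6]
((519.1643676757812, -42.45988082885742), 5.5751824378967285) 67.70021193560012
bamboo 286.739990234375 214.69000244140625 30.94979476928711 [[546.48819653  -9.53642426  28.        ]]
```

View pics/crop.png

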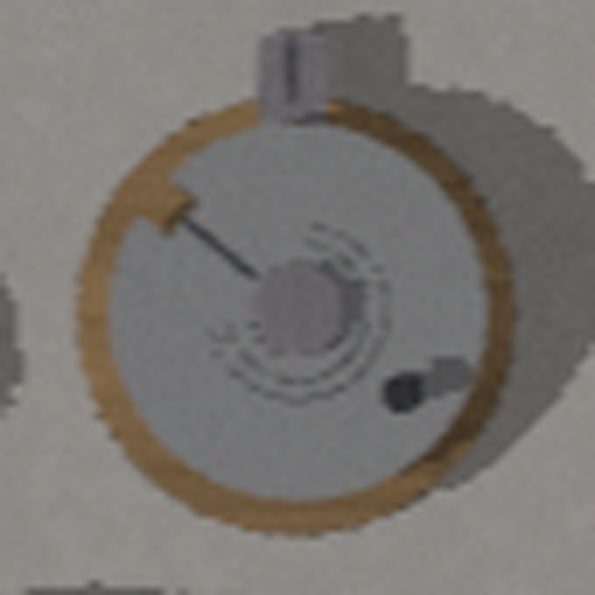

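The plate centre is about (547,-10.7) and the post about (519.3,-42.6). The lug lies roughly toward +x, so the turn is about 0.85 rad. I'll shut the gripper and move above the stand for a closer look.

>>> jog_arm --commands '[[-1, [-0.37, -0.33, 0], [0, 0, 0]], [-1, [-0.37, -0.33, 0], [0, 0, 0]], [-1, [-0.37, -0.33, 0], [0, 0, 0]], [-1, [-0.37, -0.33, 0], [0, 0, 0]], [-1, [-0.37, -0.33, 0], [0, 0, 0]], [-1, [-0.37, -0.33, 0], [0, 0, 0]], [-1, [-0.37, -0.33, 0], [0, 0, 0]], [-1, [-0.37, -0.33, 0], [0, 0, 0]], [-1, [-0.37, -0.33, 0], [0, 0, 0]], [-1, [-0.37, -0.33, 0], [0, 0, 0]]]'

```text
t: 1.15
ee_pos: [446.6, 156.0, 222.8]
orientation: [0.52, 3.098, 0.0]
ft_force: [0.1, 0.1, 1.1]
width: 11.3
grasp_force: 0.0
```

```bash
python3 - <<'E'
from h import *
d=np.load('top.npy',allow_pickle=True).item()
C=cloud(d);c=np.array([546.8,-10.7])
q=C[...,:2]-c;r=np.hypot(*np.moveaxis(q,-1,0));m=(r>74)&(r<95)&(C[...,2]>20)&(C[...,2]<40)
p=q[m].mean(0);print(m.sum(),p,'lug',np.arctan2(p[1],p[0]));
n=onplane(d,(269,199.3),50)[0,:2]-c;print('notch',n,np.arctan2(n[1],n[0]));
s=np.array([519.3,-42.6])-c;print('post',s,np.hypot(*s),np.arctan2(-s[1],-s[0]))
o=get_obs();T=rot(o['orientation']);print(o['ee_pos'],T.round(3))
w=np.load('wrist.npy',allow_pickle=True).item();print(np.round(w['mount'],2),w['intrinsics'])
E
```

```text
80 [82.49987527 -0.56872839] lug -0.006893578640372353
notch [34.07130856 40.29407951] 0.8688819957127747
post [-27.5 -31.9] 42.11721738196862 0.8593372010553887
[446.59269945 156.01620994 222.76070894] [[-0.945  0.327  0.   ]
 [ 0.327  0.945  0.   ]
 [-0.     0.    -1.   ]]
[[   0.     -0.95   -0.31   84.32]
 [   1.      0.      0.     -0.71]
 [   0.     -0.31    0.95 -161.68]
 [   0.      0.      0.      1.  ]] [[352.40519057   0.         276.05297274]
 [  0.         352.40519057 205.3338432 ]
 [  0.           0.           1.        ]]
```

>>> jog_arm --commands '[[-1, [0, 0, 0], [0, 0, -0.142]], [-1, [0, 0, 0], [0, 0, -0.142]], [-1, [0, 0, 0], [0, 0, -0.141]], [-1, [-0.145, -0.464, 0], [0, 0, 0]], [-1, [-0.145, -0.464, 0], [0, 0, 0]], [-1, [-0.145, -0.464, 0], [0, 0, 0]], [-1, [-0.145, -0.464, 0], [0, 0, 0]], [-1, [-0.145, -0.464, 0], [0, 0, 0]], [-1, [0, 0, 0.4], [0, 0, 0]], [-1, [0, 0, 0], [0, 0, 0]]]'

```text
t: 2.15
ee_pos: [515.8, -74.9, 179.0]
orientation: [-0.003, -3.134, -0.002]
ft_force: [-1.0, 0.1, -0.5]
width: 0.4
grasp_force: 0.0
```

```bash
python3 - <<'E'
from h import *
o=get_obs();d=get_image('wrist');cv2.imwrite('pics/w1.png',d['image']);print(o['ee_pos'],rot(o['orientation']).round(3),o['width'])
d2=get_image('side');cv2.imwrite('pics/s1.png',cv2.resize(d2['image'][130:300,180:400],None,fx=3,fy=3))
# post via wrist cloud, hub and lug
C=cloud(d,o);z=C[...,2]
m=(z>61)&(z<75);q=C[m];print('post',m.sum(),np.median(q,0))
for a,b in((53,59),(47,53)):
  m=(z>a)&(z<b)&(d['z_map']>0);print(a,m.sum(),cv2.minEnclosingCircle(C[m][:,:2].astype(np.float32)),np.median(z[m]))
E
```

```text
[515.82170476 -74.85821274 179.02012681] [[-1.     0.002 -0.008]
 [ 0.002  1.     0.001]
 [ 0.008  0.001 -1.   ]] 0.4101689525441915
post 182 [519.36439234 -43.72826282  67.86355771]
53 899 ((468.1581115722656, -7.154815673828125), 172.9044647216797) 56.1705309888647
47 12001 ((466.0062561035156, -5.949760437011719), 176.41421508789062) 50.13927669479722
```

View pics/w1.png

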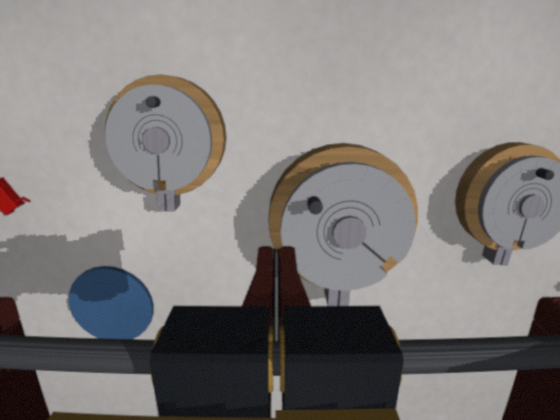

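>>> jog_arm --commands '[[-1, [-0.02, 0, 0.4], [0, 0, 0]], [-1, [0, 0, 0.4], [0, 0, 0]], [-1, [0, 0, 0.4], [0, 0, 0]], [-1, [0, 0, 0], [0, 0, 0]], [-1, [0, 0.05, 0], [0, 0, 0]], [-1, [0, 0.05, 0], [0, 0, 0]], [-1, [0, 0, 0], [0, 0, 0]]]'

```text
t: 2.95
ee_pos: [522.4, -63.3, 65.1]
orientation: [-0.003, 3.138, -0.001]
ft_force: [-0.2, 0.2, 0.1]
width: 0.5
grasp_force: 0.0
```

```bash
cat > st.py <<'E'
from h import *
c=np.array([546.8,-10.9])
def st():
    o=get_obs();print(o['t'],o['ee_pos'].round(1) if hasattr(o['ee_pos'],'round') else o['ee_pos'],np.round(o['ft_force'],1))
    for n in('top','wrist'):
        o=get_obs();d=get_image(n);C=cloud(d,o);z=C[...,2];r=np.hypot(C[...,0]-c[0],C[...,1]-c[1])
        dark=cv2.cvtColor(d['image'],cv2.COLOR_BGR2HSV)
        m=(z>62)&(z<72)&(abs(r-42)<9)&(dark[...,2]<75)
        if m.sum()>5:
            p=np.median(C[m],0);print(n,m.sum(),p.round(1),'turn',np.arctan2(c[1]-p[1],c[0]-p[0]))
        cv2.imwrite(f'pics/{n}_{o["t"]:.2f}.png',d['image'])
if __name__=='__main__': st()
E
python3 st.py
```

```text
2.95 [522.4 -63.3  65.1] [-0.2  0.2  0.1]
wrist 421 [518.2 -44.   67.9] turn 0.8584536163527271
```

>>> jog_arm --commands '[[-1, [0.03, 0, 0.07], [0, 0, 0]], [-1, [0, 0, 0], [0, 0, 0]], [-1, [0.01, 0.03, 0], [0, 0, 0]], [-1, [0.01, 0.03, 0], [0, 0, 0]], [-1, [0.01, 0.03, 0], [0, 0, 0]], [-1, [0.01, 0.03, 0], [0, 0, 0]], [-1, [0, 0, 0], [0, 0, 0]]]'

```text
t: 3.75
ee_pos: [512.2, -52.1, 55.4]
orientation: [0.002, -3.139, 0.001]
ft_force: [-2.3, -4.1, 0.7]
width: 0.7
grasp_force: 1.8
```

```bash
python3 st.py
```

```text
3.75 [512.2 -52.1  55.4] [-2.3 -4.1  0.7]
wrist 375 [512.  -37.5  67.9] turn 0.6527947884264775
```

>>> jog_arm --commands '[[-1, [0.02, 0.03, 0], [0, 0, 0]], [-1, [0.02, 0.03, 0], [0, 0, 0]], [-1, [0.01, 0.03, 0], [0, 0, 0]], [-1, [0.01, 0.03, 0], [0, 0, 0]], [-1, [0.01, 0.03, 0], [0, 0, 0]], [-1, [0, 0.03, 0], [0, 0, 0]], [-1, [0, 0.03, 0], [0, 0, 0]], [-1, [0, 0, 0], [0, 0, 0]]]'

```text
t: 4.65
ee_pos: [507.2, -30.5, 55.8]
orientation: [-0.002, 3.141, 0.0]
ft_force: [-1.1, 0.2, 0.0]
width: 0.3
grasp_force: 0.0
```

```bash
python3 st.py
```

```text
4.65 [507.2 -30.5  55.8] [-1.1  0.2  0. ]
wrist 450 [503.7 -16.2  67.9] turn 0.122419118407048
```

>>> jog_arm --commands '[[-1, [0, 0.02, 0], [0, 0, 0]], [-1, [0, 0.02, 0], [0, 0, 0]], [-1, [0, 0, 0], [0, 0, 0]], [-1, [0, -0.1, 0], [0, 0, 0]], [-1, [0, -0.2, 0], [0, 0, 0]], [-1, [0, -0.2, -0.3], [0, 0, 0]], [-1, [0.4, 0, -0.3], [0, 0, 0]], [-1, [0.4, 0, -0.3], [0, 0, 0]], [-1, [0.4, 0, 0], [0, 0, 0]], [-1, [0, 0, 0], [0, 0, 0]]]'

```text
t: 5.75
ee_pos: [381.6, -77.0, 145.8]
orientation: [-0.0, -3.139, -0.001]
ft_force: [-0.5, 0.6, -0.6]
width: 0.5
grasp_force: 0.0
```

```bash
cat > chk.py <<'E'
from h import *
o=get_obs();print(o['t'],o['ee_pos'],o['ft_force'])
for n in('top','wrist'):
    o=get_obs();d=get_image(n);C=cloud(d,o);z=C[...,2];c=np.array([546.8,-10.9]);V=cv2.cvtColor(d['image'],cv2.COLOR_BGR2HSV)[...,2]
    def rad():return np.hypot(C[...,0]-c[0],C[...,1]-c[1])
    r=rad();m=(z>48)&(z<52.5)&(r<66)
    e,_=cv2.minEnclosingCircle(C[m][:,:2].astype(np.float32));
    print(n,'plate',m.sum(),e,_)
    m=(z>54)&(z<58)&(r<17);print('hub',m.sum(),np.median(C[m],0))
    if abs(_-60)<1.2:c=np.array(e)
    r=rad();m=(z>63)&(z<72)&(abs(r-42)<9);p=np.median(C[m],0);print('post',m.sum(),p,'ang',np.arctan2(c[1]-p[1],c[0]-p[0]))
    m=(z>26)&(z<34)&(r>75)&(r<93);
    if m.any():p=C[m].mean(0);print('lug',m.sum(),p,'ang',np.arctan2(p[1]-c[1],p[0]-c[0]))
    v,u=np.where((z>20)&(r<95));x0,x1,y0,y1=max(u.min()-5,0),u.max()+5,max(v.min()-5,0),v.max()+5
    k=min(780/(x1-x0),580/(y1-y0));cv2.imwrite(f'pics/c_{n}_{o["t"]:.2f}.png',cv2.resize(d['image'][y0:y1,x0:x1],None,fx=k,fy=k,interpolation=cv2.INTER_CUBIC));print(x0,y0,k,f'pics/c_{n}_{o["t"]:.2f}.png')
E
python3 chk.py
```

```text
5.75 [381.63459562 -76.98602444 145.77695353] [-0.47580815  0.55063734 -0.60256449]
top plate 1733 (546.99169921875, -10.697943687438965) 60.136837005615234
hub 115 [546.9238761  -11.38199774  56.22967693]
post 23 [504.78798679 -12.33018046  67.65395824] ang 0.038655928406262904
lug 67 [630.26511875 -11.3400321   29.70203964] ang -0.007710451754857932
0 0 1.3679245283018868 pics/c_top_5.75.png
wrist plate 187 (540.40625, 34.022186279296875) 38.40293502807617
hub 0 [nan nan nan]
post 0 [nan nan nan] ang nan
271 284 4.873949579831932 pics/c_wrist_5.80.png
  return _methods._mean(a, axis=axis, dtype=dtype,
  ret = um.true_divide(
```

>>> jog_arm --commands '[[-1, [-0.3, -0.05, -0.2], [0, 0, 0]], [-1, [-0.3, -0.05, -0.2], [0, 0, 0]], [-1, [-0.3, -0.05, -0.15], [0, 0, 0]], [-1, [0, 0, 0], [0, 0, 0]]]'

```text
t: 6.25
ee_pos: [483.3, -93.3, 202.9]
orientation: [-0.002, 3.134, -0.002]
ft_force: [0.3, -1.0, -1.1]
width: 0.4
grasp_force: 0.0
```

```bash
sed -i "s/(z>20)&(r<95)/(z>20)\&(z<75)\&(r<95)/" chk.py; python3 chk.py
```

```text
6.25 [483.30879401 -93.33970423 202.8811966 ] [ 0.3430564  -1.0411835  -1.08083598]
top plate 1574 (547.0367431640625, -10.771368026733398) 60.12373733520508
hub 114 [546.61523543 -11.51131444  55.98856013]
post 10 [504.87378607  -9.07136764  67.04255798] ang -0.04029793399183777
lug 69 [630.43042209 -11.44440224  29.73661137] ang -0.008070391055066328
251 170 7.160493827160494 pics/c_top_6.25.png
wrist plate 9531 (547.4536743164062, -11.636021614074707) 60.81011962890625
hub 659 [546.71365542 -12.18189681  56.24046227]
post 150 [504.44051445 -13.55740851  68.00493626] ang 0.0446400698109321
281 172 4.202898550724638 pics/c_wrist_6.30.png
```

View pics/c_wrist_6.30.png

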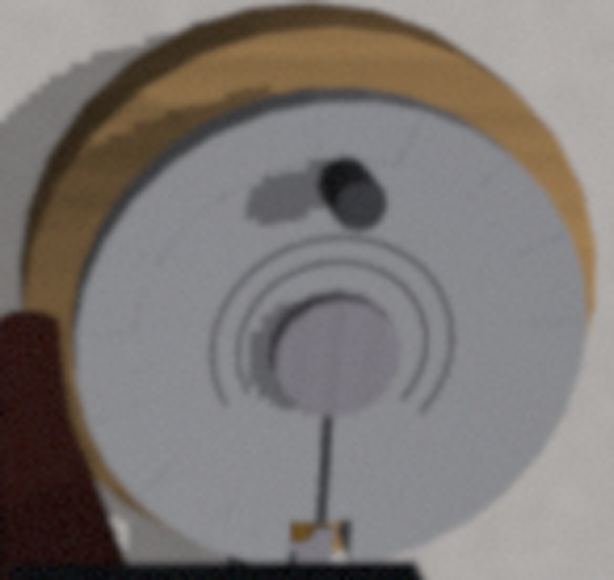

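>>> jog_arm --commands '[[-1, [-0.23, 0.4, 0], [0, 0, 0]], [-1, [0, 0, 0.4], [0, 0, 0]], [-1, [0, 0, 0.4], [0, 0, 0]], [-1, [0, 0, 0.4], [0, 0, 0]], [-1, [0, 0, 0.26], [0, 0, 0]], [-1, [0, 0.1, 0], [0, 0, 0]], [-1, [0, 0.1, 0], [0, 0, 0]], [-1, [0, 0, 0], [0, 0, 0]], [-1, [0, 0, 0], [0, 0, 0]]]'

```text
t: 7.25
ee_pos: [500.6, -31.5, 56.1]
orientation: [-0.003, 3.139, -0.0]
ft_force: [-0.3, 0.4, 1.1]
width: 0.7
grasp_force: 0.0
```

>>> jog_arm --commands '[[-1, [-0.03, 0.02, 0], [0, 0, 0]], [-1, [0, 0.02, 0], [0, 0, 0]], [-1, [0, 0.02, 0], [0, 0, 0]], [-1, [0, 0, 0], [0, 0, 0]], [-1, [0, 0, 0], [0, 0, 0]]]'

```text
t: 7.75
ee_pos: [502.7, -26.0, 54.7]
orientation: [0.002, -3.142, 0.0]
ft_force: [0.6, -0.1, 0.0]
width: 0.8
grasp_force: 0.0
```

```bash
python3 chk.py 2>&1 | grep -v Warn
```

```text
return _methods._mean(a, axis=axis, dtype=dtype,
  ret = um.true_divide(
7.75 [502.68340149 -26.01339802  54.71243494] [ 0.55094235 -0.08353013  0.03222567]
top plate 264 (548.351806640625, -10.865391731262207) 59.390769958496094
hub 0 [nan nan nan]
post 0 [nan nan nan] ang nan
lug 66 [630.60046498 -11.23559322  29.55695098] ang -0.004500973013707018
251 170 7.435897435897436 pics/c_top_7.75.png
wrist plate 3676 (546.0504150390625, -11.410056114196777) 59.81081008911133
hub 0 [nan nan nan]
post 368 [503.9252095  -10.53410735  65.84505248] ang -0.020790938165969407
182 191 2.6484018264840183 pics/c_wrist_7.80.png
```

>>> jog_arm --commands '[[-1, [0, -0.1, 0], [0, 0, 0]], [-1, [0, -0.15, 0], [0, 0, 0]], [-1, [0, 0, -0.4], [0, 0, 0]], [-1, [0, 0, -0.4], [0, 0, 0]], [-1, [0, 0, -0.4], [0, 0, 0]], [-1, [0.2, -0.4, -0.26], [0, 0, 0]], [-1, [0, 0, 0], [0, 0, 0]], [-1, [0, 0, 0], [0, 0, 0]]]'

```text
t: 8.65
ee_pos: [483.3, -91.1, 200.3]
orientation: [0.003, 3.14, -0.0]
ft_force: [-0.4, 0.7, -0.4]
width: 0.7
grasp_force: 0.0
```

```bash
python3 chk.py 2>&1 | grep -v Warn
```

```text
8.65 [483.33486551 -91.11280783 200.29698337] [-0.35878355  0.68035372 -0.44537811]
top plate 892 (546.95166015625, -10.929828643798828) 60.16230392456055
hub 70 [548.71291193 -11.87557151  54.94164804]
post 8 [504.87346993  -7.97457155  64.79598679] ang -0.07011737843765387
lug 70 [630.37544435 -11.17052158  29.47450599] ang -0.002885175656483091
251 170 7.160493827160494 pics/c_top_8.65.png
wrist plate 4683 (547.3563842773438, -11.877086639404297) 60.35203552246094
hub 379 [547.28503785 -12.33427697  54.52070426]
post 132 [505.0651482  -11.61873561  65.94037833] ang -0.006108778917015594
lug 1 [622.34677969 -23.61755621  26.0383001 ] ang -0.1552989916830004
279 169 4.113475177304965 pics/c_wrist_8.70.png
```

The plate reads about 2 mm lower than before, so the notch is already dropping over the pin. The angle is about 0.01 rad. Next I press on the hub.

>>> jog_arm --commands '[[-1, [-0.212, 0.266, 0], [0, 0, 0]], [-1, [-0.212, 0.266, 0], [0, 0, 0]], [-1, [-0.212, 0.266, 0], [0, 0, 0]], [-1, [0, 0, 0.4], [0, 0, 0]], [-1, [0, 0, 0.4], [0, 0, 0]], [-1, [0, 0, 0.4], [0, 0, 0]], [-1, [0, 0, 0.1], [0, 0, 0]], [-1, [0, 0, 0], [0, 0, 0]], [-1, [0, 0, 0], [0, 0, 0]]]'

```text
t: 9.65
ee_pos: [547.7, -9.7, 70.5]
orientation: [-0.002, 3.141, -0.0]
ft_force: [0.1, -0.1, -0.4]
width: 0.3
grasp_force: 0.0
```

Now press in small steps.

>>> jog_arm --commands '[[-1, [0, -0.01, 0.05], [0, 0, 0]], [-1, [0, 0, 0.05], [0, 0, 0]], [-1, [0, 0, 0.03], [0, 0, 0]], [-1, [0, 0, 0.03], [0, 0, 0]], [-1, [0, 0, 0.02], [0, 0, 0]], [-1, [0, 0, 0.02], [0, 0, 0]], [-1, [0, 0, 0], [0, 0, 0]]]'

```text
t: 10.35
ee_pos: [547.2, -10.9, 49.9]
orientation: [-0.001, 3.141, -0.0]
ft_force: [0.9, -1.0, 1.1]
width: 0.6
grasp_force: 0.6
```

>>> jog_arm --commands '[[-1, [0, 0, 0.015], [0, 0, 0]], [-1, [0, 0, 0.01], [0, 0, 0]], [-1, [0, 0, 0.01], [0, 0, 0]], [-1, [0, 0, 0], [0, 0, 0]], [-1, [0, 0, 0], [0, 0, 0]]]'

```text
t: 10.85
ee_pos: [547.4, -10.9, 47.6]
orientation: [-0.002, 3.141, -0.0]
ft_force: [-4.0, 0.5, 16.8]
width: 0.0
grasp_force: 8.7
```

>>> jog_arm --commands '[[-1, [0, 0, 0.01], [0, 0, 0]], [-1, [0, 0, 0], [0, 0, 0]], [-1, [0, 0, 0], [0, 0, 0]]]'

```text
t: 11.15
ee_pos: [547.4, -10.9, 47.4]
orientation: [-0.002, 3.141, -0.0]
ft_force: [-6.1, -0.2, 27.0]
width: 0.1
grasp_force: 13.5
```

>>> jog_arm --commands '[[-1, [0, 0, -0.1], [0, 0, 0]], [-1, [0, 0, -0.4], [0, 0, 0]], [-1, [0, 0, -0.4], [0, 0, 0]], [-1, [0, 0, -0.4], [0, 0, 0]], [-1, [0.212, -0.266, -0.2], [0, 0, 0]], [-1, [0.212, -0.266, 0], [0, 0, 0]], [-1, [0.212, -0.266, 0], [0, 0, 0]], [-1, [0, 0, 0], [0, 0, 0]], [-1, [0, 0, 0], [0, 0, 0]]]'

```text
t: 12.05
ee_pos: [483.3, -91.0, 195.3]
orientation: [0.001, 3.141, 0.0]
ft_force: [0.2, -0.1, 0.2]
width: 1.0
grasp_force: 0.0
```

```bash
python3 - <<'E'
from h import *
o=get_obs();d=get_image('wrist');C=cloud(d,o);z=C[...,2];r=np.hypot(C[...,0]-547,C[...,1]+11.5)
for k,m in(('hub',r<12),('plate',(r>25)&(r<34)),('bamboo',(r>62)&(r<69)&(C[...,0]<547))):print(k,np.median(z[m]))
m=(z>55)&(z<65)&(abs(r-42)<9);print('post',np.median(C[m],0));cv2.imwrite('pics/fin.png',d['image'])
E
```

```text
hub 47.31480719342011
plate 41.172362406782725
bamboo 28.261429281042467
post [504.78831239 -11.49679521  58.92988931]
```

View pics/fin.png

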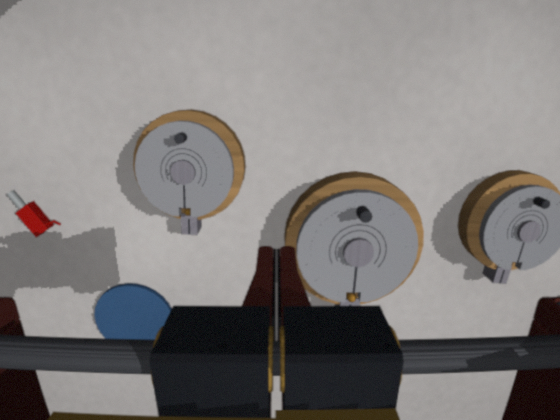

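The picture shows the big stand's plate seated, with the hub at (358,250) measuring 47.3 mm high and the brass pin visible in the notch at (352,297). The gripper is clear, so I'm handing the job in.

```bash
python3 -c "
from workcell import close_job;print(close_job())"
```

```text
the job is handed in; nothing more can be done
None
```

The plate was pushed round until its notch lay over the pin, then pressed fully home (hub top measured at 47.3 mm), with the arm clear and nothing else touched; the job is handed in, but no verdict was returned.

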